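# Check two crates for the stamp and send the stamped one to dispatch

## Task

Using only the outside of the fingers, without gripping or lifting anything, tip both crates over towards you onto their long sides so that their undersides show. Then push the one that is stamped underneath, lying as it is, across the table until it sits astride the dispatch line (the strip of tape), the tape running under its middle. Leave the unstamped crate lying where you tipped it, and do not disturb anything else on the table.

Things in the scene. Friction and masses are not known exactly. Their poses are not given: they have to be found in the camera images.
- crate_stamped: Empty slatted wooden crate, open top, 90 (its x) x 140 (its y) x 145 mm high, walls 6 mm, about 0.32 kg; inside, a floor 11 mm up and a mid-length partition ending 59 mm below the rim. Origin: centre of the underside. Starts upright on the left or on the right, its -x long side facing the robot within 0.32 rad. A 58 mm dark ink stamp (ring with a tick) is hidden under it.
- crate_plain: The other crate, the same in size, make, origin, axes and behaviour, but bare underneath; it stands on the other side. Upright, the two look alike.
- crate_stamped_heel (a point): Middle of its lower front edge (45 mm from the origin along its -x): the edge it tips over. About 1 N towards the robot near the top rim (inside of the front wall, or the back wall while rising along with it) tips it; below 90 mm up it slides instead. Past a lean of about 36 degrees it goes over by itself. The edge stays on the table.
- crate_stamped_centre (a point): Its middle, 72.5 mm from the underside along its z. Tipped towards the robot the crate lies 90 mm high with this point 45 mm up, mouth to the robot, underside away from it, its own x axis up. Lying, it slides at 1 to 3 N; its centre of mass is about 60 mm from the underside.
- crate_plain_heel (a point): Middle of the lower front edge of crate_plain, as for crate_stamped.
- crate_plain_centre (a point): Middle of crate_plain, as for crate_stamped.
- line: The dispatch line: a strip of pale masking tape stuck flat on the table, 25 mm wide and 360 mm long, running away from the robot (along its x, turned up to 0.1 rad) between the two crates' places. Origin: its middle, at table height; x along the strip. The table between the crates and the strip is clear.
- bottle: Bystander: clear plastic bottle with a yellow cap, 66 mm across, 210 mm high, standing beyond the far end of the tape. Origin: centre of its underside.
- spool: Bystander: upright spool of green twine, 60 mm across, 116 mm high, beyond the far end of the tape, a little to the left. Origin: centre of its underside.
- tape_roll: Bystander: roll of grey tape lying flat, 84 mm across, 25 mm high, behind the left crate. Origin: centre of its underside.
- ink_pad: Bystander: black ink pad, 60 x 100 mm, 18 mm high, behind the right crate. Origin: centre of its underside.
- stamper: Bystander: wooden hand stamp standing on its rubber, 54 mm across, 86 mm high, beyond the crates a little to the right. Origin: centre of its underside.
- marker: Bystander: marker pen lying at the far right, 132 mm long, 19 mm thick. Origin: on the table under its middle.
There are look-alikes about, which are no part of the job. What is shaped like the crate_stamped but blue is not meant.

How it is judged:
On the way, in this order (a step that is already met when the one before it is completed fails the run):
1. one crate lies on its long side, underside showing (angle between any of crate_stamped, crate_plain's own x axis and vertical below 0.2 rad), for 0.2 s.
2. both crates lie on their long sides, neither yet at the line (angle between each of crate_stamped, crate_plain's own x axis and vertical below 0.2 rad and (y of crate_stamped_centre in the frame of line below -0.11 m or y of crate_stamped_centre in the frame of line above 0.11 m) and (y of crate_plain_centre in the frame of line below -0.11 m or y of crate_plain_centre in the frame of line above 0.11 m)), for 0.2 s.
At the end, for the whole second after the job is handed in: Both crates rest on their front long sides (within 0.2 rad). Stamped crate: middle within 25 mm sideways of the tape's middle line, and within 160 mm of its origin along it. Plain crate: middle over 110 mm to the side of that line, under 190 mm from its start (tipping alone moves it about 120 mm) (angle between each of crate_stamped, crate_plain's own x axis and vertical below 0.2 rad and y of crate_stamped_centre in the frame of line between -0.025 and 0.025 m and x of crate_stamped_centre in the frame of line between -0.16 and 0.16 m and (y of crate_plain_centre in the frame of line below -0.11 m or y of crate_plain_centre in the frame of line above 0.11 m) and distance of crate_plain_centre from where it was at the start of the episode below 0.19 m and linear speed of each of crate_stamped, crate_plain below 0.02 m/s); the robot touches nothing.
It fails at once if a crate is lifted or carried, or rolled over another edge (the middle of its lower front edge more than 30 mm above the table) (height (world z) of any of crate_stamped_heel, crate_plain_heel above 0.03 m).
It fails at once if a bystander is moved by more than 30 mm (distance of any of bottle, spool, tape_roll, ink_pad, stamper, marker from where it was at the start of the episode above 0.03 m).
It also fails if it takes over 72 s, if anything falls off the work surface, if the arm or the gripper's body presses on something with over 40 N, if the wrist force passes 120 N, or if a joint passes its speed limit or range.

## Robot

A 7-joint arm with a two-finger parallel gripper is mounted at the origin on the work surface. World frame = base frame: x ahead of the robot, y to its left, z up, the work surface at z = 0. Lengths are in m, angles in rad, forces in N, time in s.
With the tool pointing down it reaches from about 0.35 to 0.9 m from the base axis. Payload 8.1 kg.
Tool frame: the origin (TCP) lies between the finger pads; the fingertips stand 19 mm ahead of it and the grasp point (between the pads) is the TCP; x points along the fingers, y is the direction in which the jaws open and shut, and the axes are right-handed (so a half turn about x gives the same grasp; the last joint's range is limited). The gripper opens to 92 mm and grips with 3 to 60 N. Pads are 19 mm wide; open, the fingers measure 130 mm over their backs; the gripper's body (75 mm by 190 mm) begins 47 mm behind the grasp point.
Start: joints at [-1.407, 0.434, 0.025, 1.573, -0.012, 1.134, -0.075], TCP at [0.165, 0.603, 0.246] pointing down, gripper open.
Joint ranges: [-2.62, 2.62], [-0.44, 2.09], [-1.27, 1.32], [0.08, 2.57], [-1.32, 4.46], [0.12, 2], [-2.74, 2.74]. Speed limits (rad/s): [2.22, 2.22, 3.01, 3.01, 3.14, 3.14, 3.14].

## Interface

Orientations are given as a 3x3 rotation matrix whose columns are the frame's x, y, z axes.
In Python, from workcell import manip gives the robot as it stands. The module is installed in compiled form; this text tells all that it offers. Calls block until the motion is done:
- manip.goto(position, orientation): joint-space move of the TCP to a pose.
- manip.move_straight(position, attitude=None, speed=0.15, contact_N=None): straight line of the TCP; attitude=None keeps the orientation; speed is the mean speed in m/s. With contact_N (N) it stops when the force on the tool has changed by that much, and returns True; else False.
- manip.goto_joints(angles): joint-space move.
- manip.gripper_to(opening, newtons=None): finger opening in m; newtons is the grip in N (None keeps the last); returns when the fingers have stopped.
- manip.dwell(seconds).
- manip.solve_ik(position, orientation): joint angles nearest the present ones, or None.
- manip.get_obs(): the state.
- manip.camera(name): name is "side" or "top"; returns the picture (480x640x3 uint8, red, green, blue); there is no depth.
- manip.camera_info(name): a dict with "intrinsics" (3x3 intrinsics, pixels), "dist" ([k1, k2, p1, p2, k3] as OpenCV has them; the pictures are not rectified), "extrinsics" (4x4, takes a point from world to camera coordinates). Camera axes: x right, y down, z forward; pixel columns grow to the right and rows downward; lengths in m; the calibration is good to about 2 mm. A picture is of the moment at which its call begins. camera_info takes no time and is no camera call.
A pose or a line that the arm cannot do raises manip.PlanningError and nothing moves.
- manip.finish_job(): hands the job in, once; it reports no verdict.
The state is a dict: "clock": time; "joints": joint angles; "qd": joint speeds; "tau": joint torques, N m; "tcp_pos": TCP position; "orientation": TCP orientation; "contact_force": force on the tool from outside, world axes, zero at the start; "wrist_torque": the same for the moment, N m; "width": finger opening in m.
Only numpy, scipy, OpenCV 4.12 (cv2) and the standard library are available. Lean on these libraries where they do the work, as an engineer would, in place of code of your own. Each camera call takes 0.05 s, during which the arm holds its last target. There are 200 camera calls.

## Working session

There is one attempt and no reset: what is moved stays moved. The work goes in short steps, each a Python script; the robot and the scene stay as the last script left them, time stands still between calls to the robot, and variables do not carry over. Pictures are saved under pics/ and viewed, about 8 in all and at most 12, crops included, and the job is handed in when it is done.

```bash
mkdir -p pics
cat > h.py <<'E'
import numpy as np, cv2
from workcell import manip
def snap(name,fn):
    im=manip.camera(name); cv2.imwrite('pics/'+fn+'.png',cv2.cvtColor(im,cv2.COLOR_RGB2BGR)); return im
def ray(name,uv,z):
    c=manip.camera_info(name);K=np.array(c['intrinsics'],float);E=np.array(c['extrinsics'])
    p=cv2.undistortPoints(np.array(uv,float).reshape(-1,1,2),K,np.array(c['dist'],float)).reshape(-1,2)
    d=np.c_[p,np.ones(len(p))]@E[:3,:3]; o=-E[:3,:3].T@E[:3,3]
    return o+d*((z-o[2])/d[:,2])[:,None]
def proj(name,P):
    c=manip.camera_info(name);E=np.array(c['extrinsics'])
    return cv2.projectPoints(np.array(P,float).reshape(-1,1,3),cv2.Rodrigues(E[:3,:3])[0],E[:3,3],np.array(c['intrinsics'],float),np.array(c['dist'],float))[0].reshape(-1,2)
E
python3 - <<'E'
from h import *
for n in('top','side'):
    snap(n,n+'0'); E=np.array(manip.camera_info(n)['extrinsics']); print(n,-E[:3,:3].T@E[:3,3],E[:3,:3].round(2).tolist())
print(manip.get_obs())
E
```

```text
top [ 0.25748982 -0.05519477  1.35132561] [[0.01, -1.0, 0.02], [-0.98, -0.01, -0.19], [0.19, -0.01, -0.98]]
side [ 0.48109851 -1.12637279  0.95386816] [[1.0, -0.05, -0.0], [-0.03, -0.63, -0.78], [0.03, 0.78, -0.63]]
{'clock': 0.1, 'joints': array([-1.40661772,  0.43515685,  0.02497539,  1.57400283, -0.01160301,
        1.13402297, -0.075084  ]), 'qd': array([ 0.00055283, -0.00327475,  0.00118077, -0.00138875, -0.00018761,
       -0.00072745,  0.00084824]), 'tau': array([ 2.25445103e-03, -6.69124389e+01,  9.87186246e-01, -3.15151227e+01,
       -6.07387698e-02,  3.73801624e-02,  6.32361866e-05]), 'tcp_pos': array([0.16469939, 0.60245289, 0.24502253]), 'orientation': array([[-2.54775105e-04,  2.63679483e-01,  9.64610318e-01],
       [-1.42231163e-03,  9.64609278e-01, -2.63679575e-01],
       [-9.99998956e-01, -1.43915547e-03,  1.29275966e-04]]), 'contact_force': array([0.51842086, 0.14160484, 0.54343645]), 'wrist_torque': array([-0.0275375 ,  0.03335216,  0.02201875]), 'width': 0.09169738224135016}
```

View pics/top0.png

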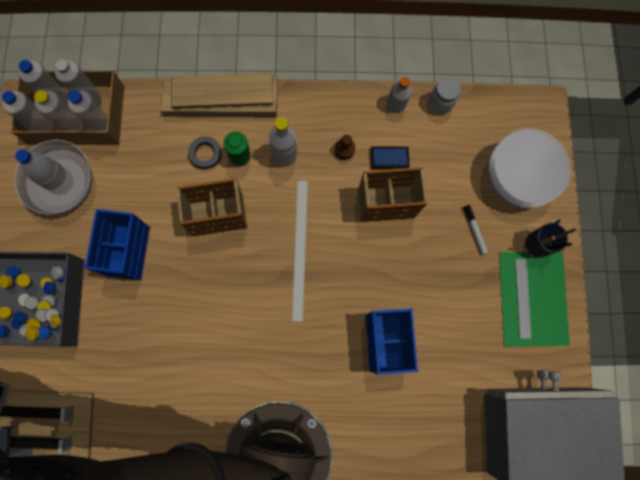

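View pics/side0.png

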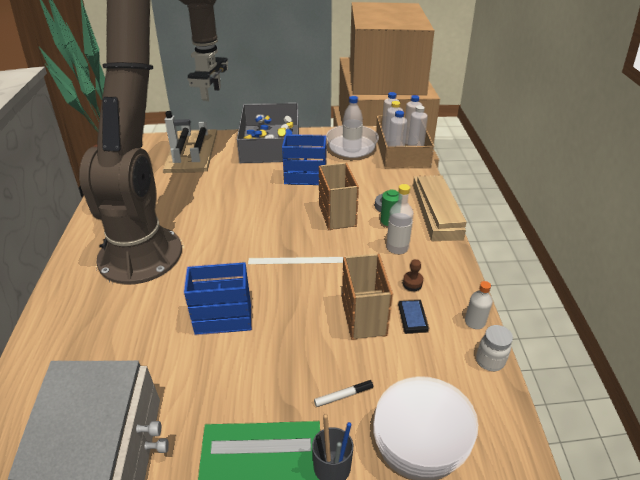

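The top view shows the brown crates at about (212,207) on the left and (392,195) on the right. The tape runs from (302,181) to (298,321). The side view agrees. Next I zoom in on the crate rims.

Run:
```python
from h import *
im=cv2.imread('pics/top0.png')
a=im[165:245,172:252];b=im[155:235,352:432]
cv2.imwrite('pics/crop.png',np.hstack([cv2.resize(x,None,fx=5,fy=5,interpolation=cv2.INTER_CUBIC) for x in(a,b)]))
hsv=cv2.cvtColor(im,cv2.COLOR_BGR2HSV)
m=((hsv[...,1]<60)&(hsv[...,2]>150)).astype(np.uint8); m[:, :285]=0;m[:,320:]=0;m[:170]=0;m[340:]=0
cs=max(cv2.findContours(m,0,1)[0],key=cv2.contourArea); P=ray('top',cs.reshape(-1,2),0)[:,:2]
r=cv2.minAreaRect((P*1000).astype(np.float32));print('tape',r,len(P))
for n,uv,z in(('bottle',(281,123),.21),('spool',(236,140),.116),('ring',(205,152),.025),('pad',(390,157),.018),('stamper',(346,141),.086),('bluecorner',[(368,312),(412,309),(368,375),(416,371)],.145)): print(n,ray('top',uv,z)[:,:2].round(3).tolist())
```

```text
tape ((500.7811279296875, -45.25262451171875), (15.466425895690918, 347.12164306640625), 88.58512878417969) 291
bottle [[0.749, -0.002]]
spool [[0.745, 0.11]]
ring [[0.747, 0.201]]
pad [[0.742, -0.277]]
stamper [[0.757, -0.158]]
bluecorner [[0.334, -0.199], [0.341, -0.298], [0.198, -0.198], [0.206, -0.303]]
```

View pics/crop.png

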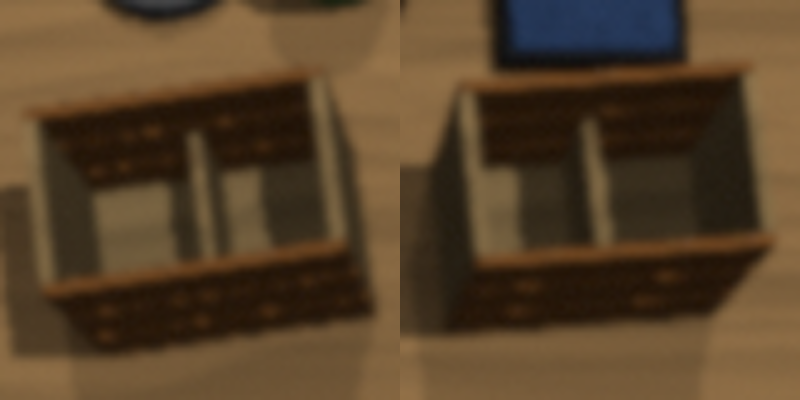

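Run:
```python
from h import *
C={'L':[(177.2,187.4),(235.6,179.4),(242,214),(181,224)],'R':[(364,171.4),(422.4,168),(426.8,203),(367,208.4)]}
for k,uv in C.items():
    P=ray('top',np.array(uv)-.4,.145)[:,:2]; fl,fr,nr,nl=P
    y=(fl-fr)+(nl-nr); y/=np.linalg.norm(y); yaw=np.arctan2(-y[0],y[1])
    print(k,P.round(3).tolist(),'len',[np.linalg.norm(a-b).round(3) for a,b in((fl,fr),(nl,nr),(fl,nl),(fr,nr))],'c',P.mean(0).round(4),'yaw',yaw.round(3))
    c=P.mean(0);x=np.array([np.cos(yaw),np.sin(yaw)]);yy=np.array([-x[1],x[0]])
    for cam in('side','top'): print(cam,proj(cam,[np.r_[c+s*.045*x+t*.07*yy,z] for z in(.145,0) for s in(1,-1) for t in(1,-1)]).round(0).tolist())
    b=c+x*.075; R=np.c_[[0,0,-1],np.r_[yy,0],np.cross([0,0,-1],np.r_[yy,0])]
    print(manip.solve_ik(np.r_[b,.27],R),manip.solve_ik(np.r_[b,.154],R))
```

```text
L [[0.617, 0.239], [0.637, 0.104], [0.555, 0.087], [0.53, 0.225]] len [np.float64(0.136), np.float64(0.141), np.float64(0.088), np.float64(0.084)] c [0.585  0.1638] yaw 0.164
side [[346.0, 162.0], [358.0, 187.0], [317.0, 165.0], [327.0, 190.0], [345.0, 201.0], [356.0, 226.0], [318.0, 204.0], [327.0, 230.0]]
top [[176.0, 187.0], [236.0, 178.0], [180.0, 224.0], [241.0, 215.0], [189.0, 203.0], [243.0, 195.0], [193.0, 237.0], [248.0, 229.0]]
[-0.48210137  0.51696266  0.23154904  1.3944226  -0.12004969  1.24395139
  1.49355544] [-0.44343109  0.60560268  0.16586967  1.53307937 -0.11106959  1.01214457
  1.48717144]
R [[0.66, -0.193], [0.671, -0.331], [0.586, -0.338], [0.571, -0.199]] len [np.float64(0.138), np.float64(0.14), np.float64(0.089), np.float64(0.085)] c [ 0.6222 -0.2653] yaw 0.091
side [[378.0, 253.0], [392.0, 293.0], [342.0, 256.0], [352.0, 297.0], [374.0, 295.0], [387.0, 336.0], [341.0, 298.0], [350.0, 340.0]]
top [[363.0, 171.0], [422.0, 167.0], [367.0, 208.0], [427.0, 204.0], [357.0, 189.0], [410.0, 185.0], [360.0, 222.0], [414.0, 218.0]]
[-0.11966215  0.71952934  0.80745323  1.23500591 -0.50554813  1.38743567
  2.30845966] [-0.0435925   0.7603496   0.60435728  1.37391396 -0.44482388  1.14350882
  2.27674253]
```

Rim sizes match the given 90 x 140 mm within a few mm, and the reprojection into the side view agrees. Now I tip both from behind.

```bash
cat >> h.py <<'E'
def frame(yaw):
    x=np.array([np.cos(yaw),np.sin(yaw)]);y=np.array([-x[1],x[0]])
    return x,y
def down(yaw,flip=1):   # jaw axis along local y
    y=np.r_[frame(yaw)[1],0]*flip; X=np.array([0,0,-1.]); return np.c_[X,y,np.cross(X,y)]
def tip(c,yaw,flip=1):
    x,_=frame(yaw);c=np.array(c);R=down(yaw,flip);p=lambda l,z:np.r_[c+l*x,z+.019]
    manip.goto(p(.085,.26),R); manip.move_straight(p(.085,.13))
    manip.move_straight(p(.060,.13)); manip.move_straight(p(-.055,.158),speed=.09)
    manip.dwell(.6); manip.move_straight(p(-.04,.26),speed=.3)
E
python3 - <<'E'
from h import *
manip.gripper_to(0); 
tip((.585,.1638),.164); print(manip.get_obs()['clock']); snap('side','s1')
tip((.6222,-.2653),.091,-1); print(manip.get_obs()['clock'],manip.get_obs()['joints'].round(2))
a=snap('side','s2');b=snap('top','t2')
v=cv2.cvtColor(np.vstack([a[150:360,250:500],b[150:330,150:470][:,:250]]),cv2.COLOR_RGB2BGR)
cv2.imwrite('pics/v2.png',np.hstack([cv2.cvtColor(cv2.resize(x,(400,400)),cv2.COLOR_RGB2BGR) for x in(a[150:350,250:450],b[140:370,170:450][:, :])]))
E
```

```text
7.7833
13.5667 [-0.33  0.69  1.23  1.54 -0.66  1.38 -0.53]
```

View pics/v2.png

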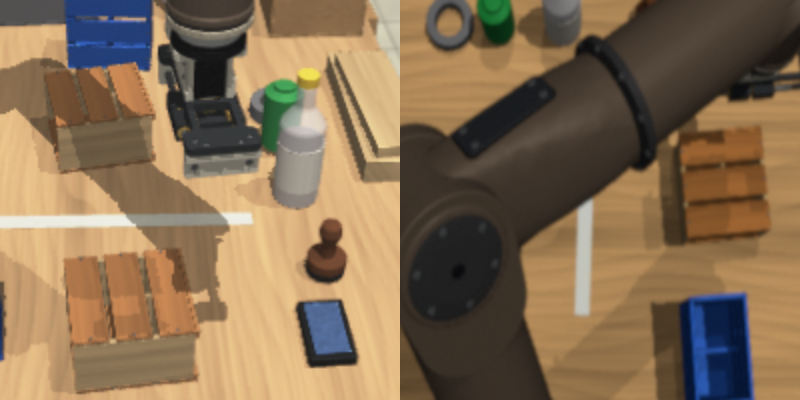

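Both crates lie on their sides: in the left half, left crate at (100,115) and right crate at (130,320). The undersides are turned just out of the side camera's view. I'll yaw the right crate where it lies, pushing near its mouth end, so that its underside faces the side camera.

Run:
```python
from h import *
P=ray('top',[(366,215.9),(423.4,213),(428.3,272.3),(369.5,278)],.09)[:,:2];print(P.round(3).tolist(),P.mean(0))
yaw=.091;x,y=frame(yaw);h=np.array((.6222,-.2653))-.045*x
print('pred',(h-.0725*x).round(3))
h=P.mean(0)+.0725*x
p=lambda a,b,z:np.r_[h+a*x+b*y,z+.019]
R=manip.get_obs()['orientation']
manip.goto(p(-.125,-.115,.2),R); manip.move_straight(p(-.125,-.115,.045),speed=.25)
manip.move_straight(p(-.125,.024,.045),speed=.1); print(manip.get_obs()['contact_force'].round(1))
manip.move_straight(p(-.125,-.02,.045),speed=.2);manip.move_straight(p(-.125,-.115,.045),speed=.25)
manip.move_straight(p(-.125,-.115,.25),speed=.3)
a=snap('side','s3');b=snap('top','t3');print(manip.get_obs()['clock'])
c=[cv2.cvtColor(x,cv2.COLOR_RGB2BGR) for x in(a[230:370,270:410],b[140:370,170:450])]
cv2.imwrite('pics/v3.png',np.hstack([cv2.resize(c[0],(400,400),interpolation=cv2.INTER_CUBIC),cv2.resize(c[1],(400,329))[:, :] if 0 else cv2.copyMakeBorder(cv2.resize(c[1],(400,329)),0,71,0,0,0)]))
```

```text
[[0.566, -0.204], [0.575, -0.343], [0.431, -0.35], [0.417, -0.21]] [ 0.49744477 -0.27669677]
pred [ 0.505 -0.276]
[-0.1 -0.3  0.1]
18.5917
```

View pics/v3.png

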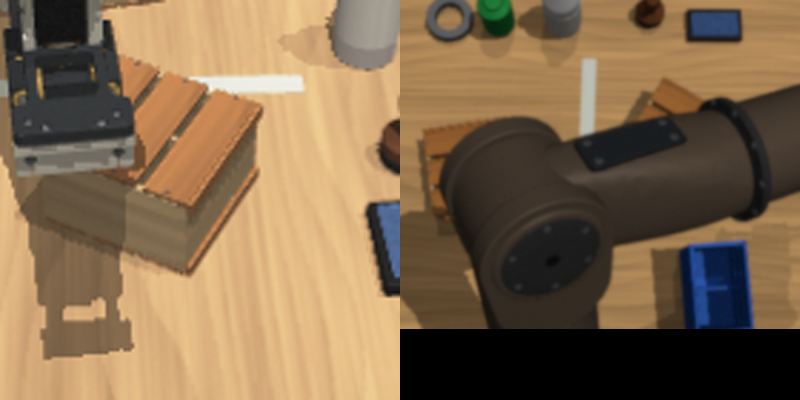

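The side crop shows the right crate's underside, between (190,265) and (260,105). It is bare, with no dark stamp, so the right crate should be the plain one. I'll park the arm, check this by darkness, and measure the left crate.

Run:
```python
from h import *
manip.goto_joints([-1.407,0.434,0.025,1.573,-0.012,1.134,-0.075]); manip.gripper_to(.092)
a=snap('side','s4');b=snap('top','t4');print(manip.get_obs()['clock'])
hsv=cv2.cvtColor(b,cv2.COLOR_RGB2HSV)
m=((hsv[...,0]<14)&(hsv[...,1]>140)&(hsv[...,2]>60)).astype(np.uint8)
m=cv2.morphologyEx(m,cv2.MORPH_CLOSE,np.ones((5,5),np.uint8))
for c in cv2.findContours(m,0,1)[0]:
    if cv2.contourArea(c)>1500:
        P=ray('top',c.reshape(-1,2),.09)[:,:2]; r=cv2.minAreaRect((P*1000).astype(np.float32)); print(c.reshape(-1,2).mean(0),r)
c=[cv2.cvtColor(x,cv2.COLOR_RGB2BGR) for x in(a[150:350,280:420],b[140:340,150:450])]
cv2.imwrite('pics/v4.png',np.hstack([cv2.resize(c[0],(350,500),interpolation=cv2.INTER_CUBIC),cv2.copyMakeBorder(cv2.resize(c[1],(450,300)),0,200,0,0,0)]))
```

```text
23.7667
```

View pics/v4.png

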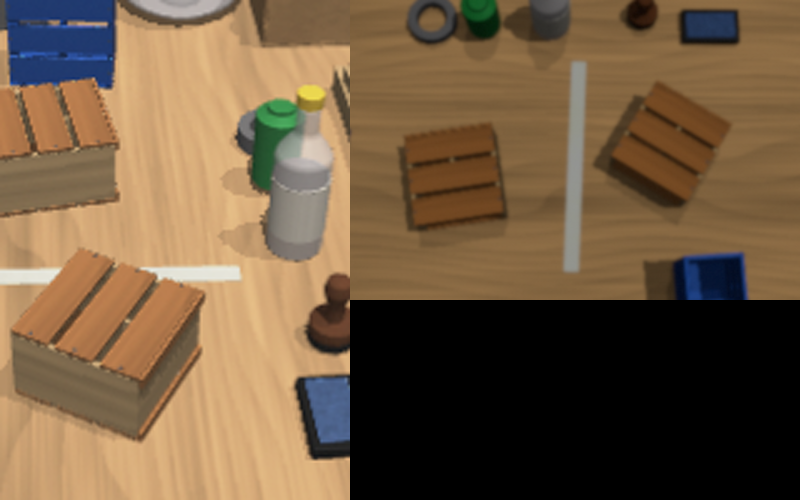

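Run:
```python
from h import *
for k,q in(('R',[(655,85),(731,128),(687,203),(612,160)]),('L',[(403,137),(492,125),(505,217),(415,228)])):
    q=(np.array(q,float)-[350,0])/1.5+[150,140]-.4
    P=ray('top',q,.09)[:,:2];e=P[0]-P[3]+P[1]-P[2]
    print(k,P.round(3).tolist(),[round(float(np.linalg.norm(P[i]-P[i-1])),3) for i in range(4)],'c',P.mean(0).round(4),'yaw',np.arctan2(e[1],e[0]).round(3))
print('tape ends',ray('top',np.array([(578,62),(571.5,271)])*1.0/1.5-[350/1.5,0]+[150,140]-.4,0).round(3).tolist())
```

```text
R [[0.615, -0.173], [0.545, -0.294], [0.424, -0.222], [0.491, -0.104]] [0.141, 0.139, 0.141, 0.135] c [ 0.5188 -0.1982] yaw -0.524
L [[0.525, 0.227], [0.546, 0.086], [0.4, 0.062], [0.381, 0.201]] [0.146, 0.142, 0.148, 0.14] c [0.463  0.1438] yaw 0.172
tape ends [[0.68, -0.049, 0.0], [0.322, -0.042, 0.0]]
```

The right crate is bare on its underside and clear of everything. The left crate centre is at (0.463, 0.144). I'll nudge the left crate on its +y side near the underside. This moves it toward the line and turns its underside to the camera, so the stamp can be confirmed.

Run:
```python
from h import *
B=ray('top',[(148,219),(137,279)],.145)[:,:2];print('blue',B.round(3).tolist())
yaw=.172;x,y=frame(yaw);c=np.array((.463,.1438))
p=lambda a,b,z:np.r_[c+a*x+b*y,z+.019]
print(p(.07,.093,0).round(3))
assert B[:,1].min()>p(.07,.093,0)[1]+.04
manip.gripper_to(0)
R=down(yaw+np.pi/2,-1); print(manip.solve_ik(p(.07,.093,.045),R))
manip.goto(p(.07,.093,.22),R); manip.move_straight(p(.07,.093,.045),speed=.2)
manip.move_straight(p(.07,-.02,.045),speed=.1)
manip.move_straight(p(.07,.05,.045),speed=.2);manip.move_straight(p(.07,.07,.2),speed=.3)
manip.goto_joints([-1.407,0.434,0.025,1.573,-0.012,1.134,-0.075])
a=snap('side','s5');b=snap('top','t5');print(manip.get_obs()['clock'])
c=[cv2.cvtColor(x,cv2.COLOR_RGB2BGR) for x in(a[150:350,280:420],b[140:340,150:450])]
cv2.imwrite('pics/v5.png',np.hstack([cv2.resize(c[0],(350,500),interpolation=cv2.INTER_CUBIC),cv2.copyMakeBorder(cv2.resize(c[1],(450,300)),0,200,0,0,0)]))
```

```text
blue [[0.54, 0.301], [0.402, 0.317]]
[0.516 0.247 0.019]
[-0.82085419  0.58639373  0.40020799  1.91245752 -0.33766088  0.70862653
 -0.04955098]
32.4917
```

View pics/v5.png

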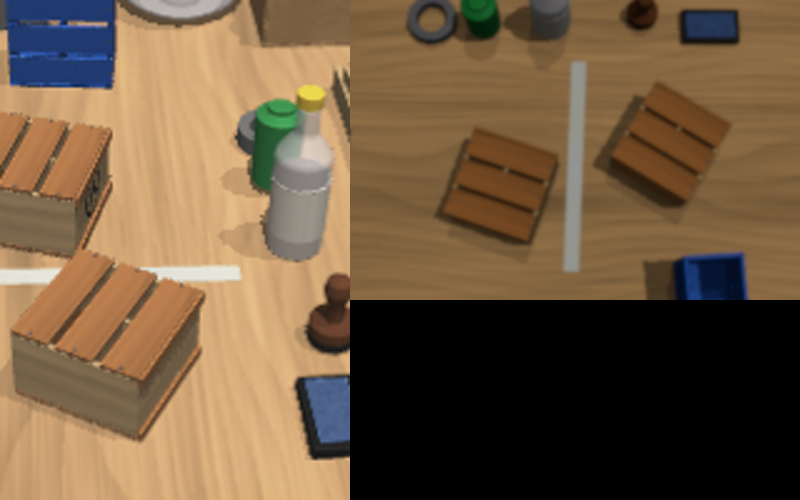

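The stamp ring is clearly visible on the left crate's underside at (92,190) in the side crop. The left crate's top face corners are at (477,129), (557,156), (528,242) and (444,210). Now I push it to the line with both open fingertips against its side.

Run:
```python
from h import *
q=(np.array([(477,129),(557,156),(528,242),(444,210)],float)-[350,0])/1.5+[150,140]-.4
P=ray('top',q,.09)[:,:2];e=P[0]-P[3]+P[1]-P[2];yaw=float(np.arctan2(e[1],e[0]));c=P.mean(0);x,y=frame(yaw)
print(c.round(4),yaw,[round(float(np.linalg.norm(P[i]-P[i-1])),3) for i in range(4)])
L=np.array([.501,-.0455]);ld=np.array([.358,-.007]);ld/=np.linalg.norm(ld);n=np.array([-ld[1],ld[0]])
off=(c-L)@n; t=off/(y@n); f=c-t*y; print('off',off,'push',t,'final',f.round(3))
cor=f+.0725*x-.07*y; r=np.array([(.424,-.222),(.491,-.104)]);d=r[1]-r[0];print('corner',cor.round(3),'R edge y at it',r[0,1]+(cor[0]-r[0,0])/d[0]*d[1])
p=lambda b,z:np.r_[c+b*y,z+.019]
R=down(yaw+np.pi/2,-1); manip.gripper_to(.092)
manip.goto(p(.115,.22),R); manip.move_straight(p(.115,.04),speed=.2)
b=.07+.0095-t
print(manip.move_straight(p(b+.002,.04),speed=.1))
manip.move_straight(p(b+.06,.04),speed=.2);manip.move_straight(p(b+.06,.22),speed=.3)
manip.goto_joints([-1.407,0.434,0.025,1.573,-0.012,1.134,-0.075])
a=snap('side','s6');b=snap('top','t6');print(manip.get_obs()['clock'])
c=[cv2.cvtColor(x,cv2.COLOR_RGB2BGR) for x in(a[150:350,280:420],b[140:340,150:450])]
cv2.imwrite('pics/v6.png',np.hstack([cv2.resize(c[0],(350,500),interpolation=cv2.INTER_CUBIC),cv2.copyMakeBorder(cv2.resize(c[1],(450,300)),0,200,0,0,0)]))
```

```text
[0.4518 0.0685] -0.32659013177218665 [0.138, 0.134, 0.142, 0.14]
off 0.11305043288091013 push 0.11859691330937074 final [ 0.414 -0.044]
corner [ 0.46  -0.133] R edge y at it -0.15863481113793523
False
42.025
```

View pics/v6.png

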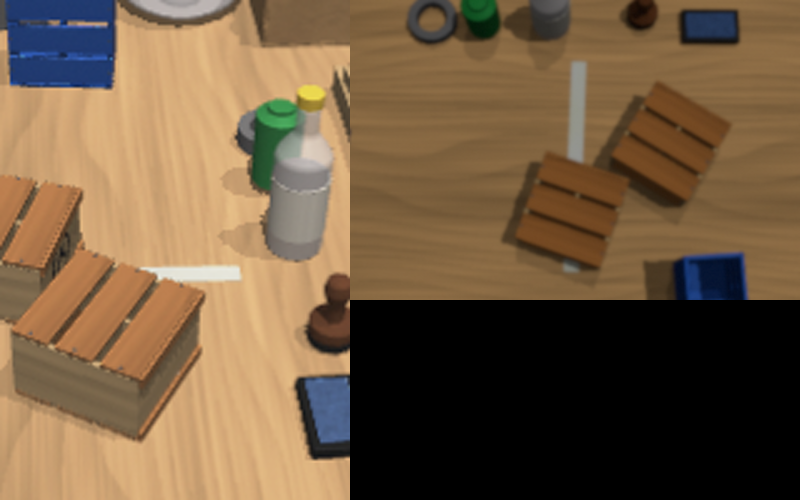

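The stamped crate now sits on the tape, with corners at (549,153), (629,179), (600,267) and (516,235). The plain crate and the bystanders are unchanged.

Run:
```python
from h import *
q=(np.array([(549,153),(629,179),(600,267),(516,235)],float)-[350,0])/1.5+[150,140]-.4
P=ray('top',q,.09)[:,:2];c=P.mean(0)
L=np.array([.501,-.0455]);ld=np.array([.358,-.007]);ld/=np.linalg.norm(ld);n=np.array([-ld[1],ld[0]])
print(c,'along',(c-L)@ld,'side',(c-L)@n,'plain',(np.array([.5188,-.1982])-L)@n, np.linalg.norm([.5188-.6222,-.1982+.2653,.0275]))
d=np.abs(cv2.imread('pics/top0.png').astype(int)-cv2.imread('pics/t6.png')).max(2)[100:170]; print('bystander diff px',np.argwhere(d>60)[:,1].tolist()[:5],(d>60).sum())
if abs((c-L)@n)<.013: manip.finish_job(); print('done')
```

```text
[ 0.41475509 -0.04457934] along -0.08624642808182845 side -0.0007655418962902985 plain -0.15232283985404477 0.12629418038848816
bystander diff px [] 0
the job is handed in; nothing more can be done
done
```

I tipped both crates towards the robot by pushing high on their back walls with closed fingers, and the job is handed in. The stamped crate is the left one, and it now sits astride the tape.

- **Finding the stamp:** Lying down, both undersides were hidden from the cameras. I turned each crate where it lay. The right crate was bare underneath and the left one showed the stamp.
- **Stamped crate:** I pushed it with the open fingertips. The last measurement puts its middle about 1 mm sideways of the tape line (25 mm allowed) and 86 mm from the tape's origin along it (160 mm allowed).
- **Plain crate:** Its middle is 152 mm to the side of the line (over 110 mm required) and 126 mm from its start (under 190 mm required). It did not stay exactly where it was tipped: turning it to look underneath yawed it about 0.6 rad and moved its centre roughly 80 mm.
- **Bystanders:** The bottle, spool, tape roll, stamper and ink pad showed no change between the first and last top pictures. I did not check the marker separately, and the arm did not work near it after the right crate was turned.
- **Time:** The clock stood at about 42 s of the 72 s allowed. No check failed.

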